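Set the tapas dishes in their serving boards

ROBOT

A 6-joint arm with a two-finger parallel gripper is mounted at the origin on the work surface. World frame = base frame: x ahead of the robot, y to its left, z up, the work surface at z = 0. Lengths are in m, angles in rad, forces in N, time in s.
With the tool pointing down it reaches from about 0.35 to 0.975 m from the base axis. Payload 4.9 kg.
Tool frame: the origin (TCP) lies at the very end of the fingers, on their centre line; the grasp point (between the pads) lies behind it (manip.grip_depth is the z of the grasp point in the tool frame, in m); z points along the fingers, y is the direction in which the jaws open and shut (so a half turn about z gives the same grasp; the last joint's range is limited). The gripper opens to 85 mm and grips with 20 to 120 N. Pads are 22 mm wide; open, the fingers measure 114 mm over their backs; the gripper's body (76 mm by 85 mm) begins 54 mm behind the grasp point. The pads swing forward as they close: fully open they stand 13 mm farther back than shut.
Start: joints at [-1.321, 0.053, 1.613, -0, 1.476, -0.119], TCP at [0.225, -0.583, 0.231] pointing down, gripper open.
Joint ranges: [-3.01, 3.01], [-1.01, 2.22], [0.06, 2.58], [-1.02, 4.17], [0.09, 2.62], [-3.14, 3.14]. Speed limits (rad/s): [2.57, 2.57, 3.14, 3.14, 3.14, 3.14].

INTERFACE

Orientations are given as a unit quaternion [w, x, y, z].
In Python, from plant import state, optics, manip, silhouettes, place_of gives the robot as it stands. The module is installed in compiled form; this text tells all that it offers.
- The arm moves only by the tool jog_arm, never from a script. Its argument "increments" is a list of rows, each an object with "slide": the shift along the tool's x, y, z in mm, a list of three; "rotation": the turn, a rotation vector about the tool's x, y, z in degrees, a list of three. A call has 1 to 20 rows; each row shifts and turns the commanded pose from where the row before left it, along the tool's axes as they then stand; what a row does not reach is not made up. A row lasts 1/12 s, in which the tool goes at most 41.7 mm and 7.16 degrees, less where a joint would pass 70% of its speed; a pose out of reach is approached as far as the arm can. A call with a gripper value outside its range is refused whole. "fingers" is the opening, from 0 (shut) to 1 (fully open), set as the call begins (left out, the last holds). The fingers move at their own pace and stop on an object; the grip force is fixed at half the most. Time passes only in rows, so rows that do not move let the fingers close. It gives the time, the measured TCP pose, the force and the opening at its end, in the units of the state.
- state(): the state, without advancing time (a new reading comes with each control period).
- optics.grab_frame(name): name is "scene" or "top" or "wrist"; returns a dict with "frame" (420x560x3 uint8, blue, green, red), "camera_matrix" (3x3 intrinsics, pixels), "R" (3x3) and "t" (3): a world point X has camera coordinates R X + t. Camera axes: x right, y down, z forward; pixel columns grow to the right and rows downward; lengths in m; the calibration is good to about 2 mm. A picture is of the moment at which its call begins. There is no depth.
- manip.job_done(): hands the job in, once; it reports no verdict.
Trained networks look in the newest picture that a camera, given by its name, has taken for a name from the list of things; names that differ only in an ending like _2 or _b are one class to them, and where a whole thing is asked for, a point or a joint stands for the part that bears it (a point fixed in the world has none). Each returns a list of dicts, best first, with "score" (0 to 1); they miss things now and then, are a little off and sometimes report something else, mostly with a low value. They report only what shows in the picture. A call takes as long as a camera call.
- silhouettes(thing, camera): "mask" (420x560 bool, what is visible of it) and "bbox" ([left, top, right, bottom] in pixels, round what is visible of it).
- place_of(thing, camera): "uv" ([column, row] in pixels: a listed point, or the origin of a listed thing).
The state is a dict: "time": time; "joint_pos": joint angles; "joint_vel": joint speeds; "joint_efforts": joint torques, N m; "tool_pos": TCP position; "tool_rot": TCP orientation; "contact_force": force on the tool from outside, world axes, zero at the start; "ft_torque": the same for the moment, N m; "gripper_width": opening from 0.0 (shut) to 1.0 (fully open).
Only numpy, scipy, OpenCV 4.12 (cv2) and the standard library are available. Lean on these libraries where they do the work, as an engineer would, in place of code of your own. Each camera call takes 0.05 s, during which the arm holds its last target.

TASK

Get the four dishes of tapas ready to go out: set each one, the round, the square, the oval and the long dish, into the wooden serving board whose recess has its shape, standing flat on the recess floor with its sides lined up with the recess, and let go. Carry the dishes level so that nothing spills, set them down without dropping them, and leave the cup of forks and the oil bottle alone.

Things in the scene. Friction and masses are not known exactly. Their poses are not given: they have to be found in the camera images.
- round_dish_mid (a point): Round terracotta-orange dish of red cherry tomatoes, 62 mm across, 46 mm high, upright on the table, 150 to 370 g. Point: its centre, 23 mm above its underside, z up; its yaw does not matter. Sides upright, 4 mm thick; filled to 12 mm below the rim; foot 12 mm high, set in 6 mm all round. Grip across its width, fingertips 10 mm or more above its underside.
- square_dish_mid (a point): Square dark-blue dish of pale yellow cheese cubes, 58 x 58 mm with 8 mm corner radius, 46 mm high, upright on the table, 150 to 370 g. Point: its centre, 23 mm above its underside, z up; x and y are parallel to its sides. Sides upright, 4 mm thick; filled to 12 mm below the rim; foot 12 mm high, set in 6 mm all round. Grip across its width, fingertips 10 mm or more above its underside.
- oval_dish_mid (a point): Oval mustard-yellow dish of brown almonds, 94 mm long x 58 mm wide, straight sides, round ends, 46 mm high, upright on the table, 150 to 370 g. Point: its centre, 23 mm above its underside, z up; x lies along its length, y across it. Sides upright, 4 mm thick; filled to 12 mm below the rim; foot 12 mm high, set in 6 mm all round. Grip across its width, fingertips 10 mm or more above its underside.
- long_dish_mid (a point): Long narrow dark-green dish of green olives, 122 mm long x 48 mm wide, nearly square corners, 46 mm high, upright on the table, 150 to 370 g. Point: its centre, 23 mm above its underside, z up; x lies along its length, y across it. Sides upright, 4 mm thick; filled to 12 mm below the rim; foot 12 mm high, set in 6 mm all round. Grip across its width, fingertips 10 mm or more above its underside.
- round_board_seat (a point): Low wooden serving board that stays put: pale rim round a dark brown recess. Recess round, 66 mm across; the board is a disc 94 mm across, plus a grip tab (8 mm thick, 46 mm long) on its +x end. Recess floor 8 mm above the table, rim 6 mm higher (14 mm). The point is the centre of the recess floor, z up. Its yaw does not matter. The round dish's foot stands in it with 8 mm to spare on each side.
- square_board_seat (a point): Low wooden serving board that stays put: pale rim round a dark brown recess. Recess square, 62 x 62 mm; the board is 90 x 90 mm with rounded corners, plus a grip tab (8 mm thick, 46 mm long) on its +x end. Recess floor 8 mm above the table, rim 6 mm higher (14 mm). The point is the centre of the recess floor, z up. x and y are parallel to the recess sides. The square dish's foot stands in it with 8 mm to spare on each side.
- oval_board_seat (a point): Low wooden serving board that stays put: pale rim round a dark brown recess. Recess oval, 98 x 62 mm; the board is oval, 126 x 90 mm, plus a grip tab (8 mm thick, 46 mm long) on its +x end. Recess floor 8 mm above the table, rim 6 mm higher (14 mm). The point is the centre of the recess floor, z up. x lies along the recess, y across it. The oval dish's foot stands in it with 8 mm to spare on each side.
- long_board_seat (a point): Low wooden serving board that stays put: pale rim round a dark brown recess. Recess long and narrow, 126 x 52 mm; the board is 154 x 80 mm with rounded corners, plus a grip tab (8 mm thick, 46 mm long) on its +x end. Recess floor 8 mm above the table, rim 6 mm higher (14 mm). The point is the centre of the recess floor, z up. x lies along the recess, y across it. The long dish's foot stands in it with 8 mm to spare on each side.
- fork_cup_mid (a point): Bystander, to be left alone: white paper cup 78 mm across at the rim, 90 mm high, with wooden forks standing in it up to 150 mm. The point is on its axis 45 mm up.
- oil_bottle_mid (a point): Bystander, to be left alone: green glass bottle with a dark cap, 60 mm across, 160 mm high. The point is on its axis 80 mm up.

How it is judged:
At the end, for the whole second after the job is handed in: Each dish stands in the board of its own shape: level (0.05 rad), centre within 12 mm of the recess centre and 20 to 25.5 mm above its floor, turned within 0.25 rad of the recess (square: any quarter turn; oval, long: either way; round: any); released and at rest (horizontal distance between round_dish_mid and round_board_seat below 0.012 m and z of round_dish_mid in the frame of round_board_seat between 0.02 and 0.0255 m and angle between each of round_dish_mid, square_dish_mid, oval_dish_mid, long_dish_mid's own z axis and vertical below 0.05 rad and linear speed of each of round_dish, square_dish, oval_dish, long_dish below 0.02 m/s and angular speed of each of round_dish, square_dish, oval_dish, long_dish below 0.2 rad/s and contact force between each of round_dish, square_dish, oval_dish, long_dish and the fingers below 0.1 N and horizontal distance between square_dish_mid and square_board_seat below 0.012 m and z of square_dish_mid in the frame of square_board_seat between 0.02 and 0.0255 m and (angle between the x axis of square_dish_mid and the x axis of square_board_seat, either way round below 0.25 rad or angle between the x axis of square_dish_mid and the y axis of square_board_seat, either way round below 0.25 rad) and horizontal distance between oval_dish_mid and oval_board_seat below 0.012 m and z of oval_dish_mid in the frame of oval_board_seat between 0.02 and 0.0255 m and angle between the x axis of oval_dish_mid and the x axis of oval_board_seat, either way round below 0.25 rad and horizontal distance between long_dish_mid and long_board_seat below 0.012 m and z of long_dish_mid in the frame of long_board_seat between 0.02 and 0.0255 m and angle between the x axis of long_dish_mid and the x axis of long_board_seat, either way round below 0.25 rad); the robot touches nothing.
It fails at once if a dish is tipped more than about 34 degrees, so that its tapas spill (angle between any of round_dish_mid, square_dish_mid, oval_dish_mid, long_dish_mid's own z axis and vertical above 0.6 rad).
It fails at once if a dish is dropped or thrown: it moves faster than 0.6 m/s (a fall of about 2 cm) while not held by the fingers ((linear speed of round_dish above 0.6 m/s and contact force between round_dish and the fingers below 0.05 N) or (linear speed of square_dish above 0.6 m/s and contact force between square_dish and the fingers below 0.05 N) or (linear speed of oval_dish above 0.6 m/s and contact force between oval_dish and the fingers below 0.05 N) or (linear speed of long_dish above 0.6 m/s and contact force between long_dish and the fingers below 0.05 N)).
It fails at once if the fork cup or the oil bottle is shifted by more than 30 mm or knocked over (distance of any of fork_cup_mid, oil_bottle_mid from where it was at the start of the episode above 0.03 m or angle between any of fork_cup_mid, oil_bottle_mid's own z axis and vertical above 0.4 rad).
It also fails if it takes over 118 s, if anything falls off the work surface, if the arm or the gripper's body presses on something with over 40 N, if the wrist force passes 120 N, or if a joint passes its speed limit or range.

## Working session

There is one attempt and no reset: what is moved stays moved. The work goes in short steps, Python scripts to look and compute and a tool call to move; the robot and the scene stay as the last step left them, time stands still between calls to the robot, and variables do not carry over. Pictures are saved under pics/ and viewed, and the job is handed in when it is done.

Besides the shell and the picture viewer there is one more tool, called after ">>>" by a JSON object that holds its "method" and its "body", one argument or row to a line. jog_arm: Moves the arm, as the interface text tells. Its arguments: {"type":"object","properties":{"increments":{"type":"array","items":{"type":"object","properties":{"slide":{"type":"array","items":{"type":"number"}},"rotation":{"type":"array","items":{"type":"number"}}}}},"fingers":{"type":"number"}},"required":["increments"]}

```bash
mkdir -p pics; python3 - <<'E'
from plant import state, optics, manip
import cv2
s=state(); print({k:(v if not hasattr(v,'round') else v) for k,v in s.items()}); print(manip.grip_depth)
for n in ("scene","top","wrist"):
    f=optics.grab_frame(n); cv2.imwrite(f"pics/{n}0.png",f["frame"]); print(n,f["camera_matrix"],f["R"],f["t"])
E
```

```text
{'time': 0.0, 'joint_pos': array([-1.32100577e+00,  5.33693939e-02,  1.61428430e+00,  3.18942344e-06,
        1.47598548e+00, -1.19042795e-01]), 'joint_vel': array([-1.17055902e-03, -4.48086343e-04,  8.84898885e-05, -4.48584951e-04,
       -1.23753058e-03,  4.31044774e-04]), 'joint_efforts': array([ 3.63629961e-04, -3.93682051e+01, -3.70173383e+01, -5.73745365e-05,
        7.26628496e-03,  2.51039744e-06]), 'tool_pos': array([ 0.22515288, -0.58237704,  0.23006104]), 'tool_rot': array([-1.02117675e-03,  9.83042898e-01,  1.83372884e-01, -6.52627581e-05]), 'contact_force': array([-0.29417597,  0.41606164,  0.43537538]), 'ft_torque': array([-0.03691035, -0.00570518,  0.00323125]), 'gripper_width': 1.0001267540024374}
-0.0187
scene [[450.89312304   0.         283.18833832]
 [  0.         450.89312304 204.9230733 ]
 [  0.           0.           1.        ]] [[-0.73304743  0.6801647   0.00417761]
 [ 0.4181525   0.455491   -0.78592394]
 [-0.53646058 -0.57437265 -0.61830907]] [ 0.38818311 -0.16841184  1.71203574]
top [[487.01213791   0.         285.1294964 ]
 [  0.         487.01213791 209.32966658]
 [  0.           0.           1.        ]] [[ 0.00922221 -0.99989583  0.0111033 ]
 [-0.99695186 -0.01005419 -0.07736865]
 [ 0.07747223 -0.01035595 -0.99694072]] [-0.00321325  0.51725592  1.33167932]
wrist [[306.39358994   0.         278.37570598]
 [  0.         306.39358994 217.02424711]
 [  0.           0.           1.        ]] [[ 0.36096803 -0.93257385 -0.00284701]
 [-0.89300755 -0.34652987  0.28714903]
 [-0.26877424 -0.10110922 -0.95788169]] [-0.62407539 -0.03811865  0.37988279]
```

View pics/top0.png

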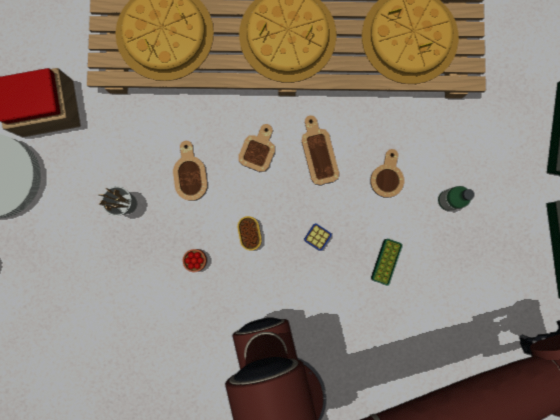

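View pics/scene0.png

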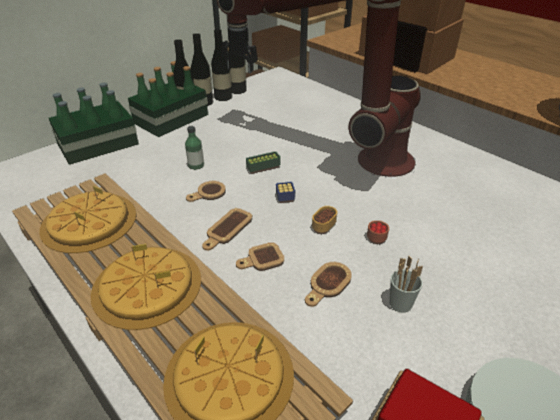

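```bash
cat > h.py <<'E'
import numpy as np, cv2
from scipy.optimize import minimize
from plant import state, optics, manip, silhouettes, place_of
def rr(L,W,r,n=12):
    pts=[]
    for cx,cy,a0 in((L/2-r,W/2-r,0),(-L/2+r,W/2-r,90),(-L/2+r,-W/2+r,180),(L/2-r,-W/2+r,270)):
        for a in np.radians(np.linspace(a0,a0+90,n)): pts.append((cx+r*np.cos(a),cy+r*np.sin(a)))
    return np.array(pts)
DISH=dict(round=rr(.062,.062,.031),square=rr(.058,.058,.008),oval=rr(.094,.058,.029),long=rr(.122,.048,.004))
REC=dict(round=rr(.066,.066,.033),square=rr(.062,.062,.008),oval=rr(.098,.062,.031),long=rr(.126,.052,.004))
def proj(f,X):
    c=np.asarray(X)@f["R"].T+f["t"]; p=c@f["camera_matrix"].T; return p[:,:2]/p[:,2:]
def ray(f,uv,z):
    d=f["R"].T@np.linalg.inv(f["camera_matrix"])@np.array([uv[0],uv[1],1.]); o=-f["R"].T@f["t"]
    return o+d*(z-o[2])/d[2]
def place(P,x,y,a,z):
    c,s=np.cos(a),np.sin(a); q=P@np.array([[c,s],[-s,c]])+[x,y]; return np.c_[q,np.full(len(q),z)]
def hull_img(f,P,x,y,a,zs,shape=(420,560),S=4):
    pts=np.vstack([place(P,x,y,a,z) for z in zs]); uv=proj(f,pts)
    h=cv2.convexHull(uv.astype(np.float32)).reshape(-1,2)
    im=np.zeros((shape[0]*S,shape[1]*S),np.uint8); cv2.fillPoly(im,[np.round((h+.5)*S-.5).astype(np.int32)],1)
    return cv2.resize(im.astype(np.float32),shape[::-1],interpolation=cv2.INTER_AREA)
def fit(f,mask,P,zs,x0,y0,angs):
    m=mask.astype(np.float32); best=None
    ys,xs=np.nonzero(mask);
    def cost(p):
        h=hull_img(f,P,p[0],p[1],p[2],zs); return 1-np.minimum(h,m).sum()/np.maximum(h,m).sum()
    for a in angs:
        r=minimize(cost,[x0,y0,a],method='Nelder-Mead',options=dict(initial_simplex=[[x0,y0,a],[x0+.006,y0,a],[x0,y0+.006,a],[x0,y0,a+.2]],xatol=2e-4,fatol=1e-4,maxiter=150))
        if best is None or r.fun<best.fun: best=r
    return best
E
cat > m.py <<'E'
from h import *
f=optics.grab_frame("top"); cv2.imwrite("pics/m.png",f["frame"])
hsv=cv2.cvtColor(f["frame"],cv2.COLOR_BGR2HSV)
vis=f["frame"].copy()
for n in DISH:
    s=silhouettes(n+"_dish_mid","top"); p=place_of(n+"_dish_mid","top")
    q=ray(f,p[0]["uv"],.023) if p else None
    m=s[0]["mask"]; ys,xs=np.nonzero(m); c=ray(f,(xs.mean(),ys.mean()),.03)
    angs=[0] if n=="round" else np.radians([0,45,90,135])[: (2 if n=="square" else 4)]
    r=fit(f,m,DISH[n],(0.012,.046),c[0],c[1],angs)
    print(n,"score",round(s[0]["score"],2),"uv",p and (np.round(p[0]["uv"],1),round(p[0]["score"],2)),"pt",q is not None and np.round(q[:2],4),"fit",np.round(r.x,4),"IoU",round(1-r.fun,3))
    h=proj(f,place(DISH[n],*r.x,.046)); cv2.polylines(vis,[np.round(h).astype(int)],1,(255,255,255),1)
for n in REC:
    p=place_of(n+"_board_seat","top"); q=ray(f,p[0]["uv"],.008)
    s=silhouettes(n+"_board_seat","top")
    L=REC[n]
    u=np.round(p[0]["uv"]).astype(int)
    win=np.zeros((420,560),np.uint8); cv2.circle(win,tuple(int(v) for v in u),38,1,-1)
    V=hsv[:,:,2]; B=f["frame"][:,:,2].astype(int)
    if s:print("  sil",s[0]["score"],s[0]["bbox"])
    m=((B<125)&(win>0)).astype(np.uint8)
    k,lab,st,_=cv2.connectedComponentsWithStats(m); l=lab[u[1],u[0]]; m=lab==l if l else m>0
    m=cv2.morphologyEx(m.astype(np.uint8),cv2.MORPH_CLOSE,np.ones((5,5)))>0
    cn,_=cv2.findContours(m.astype(np.uint8),0,2); m2=np.zeros((420,560),np.uint8); cv2.drawContours(m2,cn,-1,1,-1); m=m2>0
    angs=[0] if n=="round" else np.radians([0,45,90,135])[: (2 if n=="square" else 4)]
    r=fit(f,m,L,(.014,),q[0],q[1],angs)
    print("board",n,p[0]["score"],np.round(p[0]["uv"],1),"pt",np.round(q[:2],4),"fit",np.round(r.x,4),"IoU",round(1-r.fun,3))
    h=proj(f,place(L,*r.x,.014)); cv2.polylines(vis,[np.round(h).astype(int)],1,(0,255,0),1)
for n,z in(("fork_cup_mid",.045),("oil_bottle_mid",.08)):
    p=place_of(n,"top"); print(n,[np.round(ray(f,a["uv"],z),3) for a in p[:1]])
cv2.imwrite("pics/mv.png",cv2.resize(vis[90:310,80:500],None,fx=1.9,fy=1.9,interpolation=cv2.INTER_CUBIC))
E
python3 m.py
```

```text
round score 0.95 uv (array([198.5, 258.8]), 0.77) pt [0.3786 0.2381] fit [ 0.3755  0.2473 -0.1436] IoU 0.951
square score 0.92 uv (array([314.7, 235.8]), 0.69) pt [ 0.4446 -0.0805] fit [ 0.4416 -0.0873 -0.5766] IoU 0.953
oval score 0.85 uv (array([456.1, 195. ]), 0.73) pt [ 0.5619 -0.4743] fit [0.4504 0.0993 0.2011] IoU 0.965
long score 0.84 uv (array([384.2, 259.5]), 0.74) pt [ 0.3812 -0.2723] fit [ 0.3752 -0.2754  2.8143] IoU 0.922
  sil 0.71 [371.8, 147.6, 404.7, 200.9]
board round 0.64 [385.5 180. ] pt [ 0.604  -0.2806] fit [ 0.6031 -0.2844  0.1068] IoU 0.962
  sil 0.71 [240.9, 123.5, 276.1, 168.1]
board square 0.63 [257.1 153.8] pt [0.6747 0.0822] fit [ 0.6765  0.0849 -0.3637] IoU 0.958
  sil 0.62 [177.0, 138.4, 209.6, 198.5]
board oval 0.96 [191.3 180.5] pt [0.5967 0.2658] fit [0.6039 0.2704 0.1693] IoU 0.967
  sil 0.64 [186.2, 247.8, 210.0, 268.6]
board long 0.75 [319.  157.6] pt [ 0.6658 -0.0927] fit [ 0.6691 -0.0947  0.2531] IoU 0.956
fork_cup_mid [array([0.538, 0.46 , 0.045])]
oil_bottle_mid [array([ 0.547, -0.452,  0.08 ])]
```

View pics/mv.png

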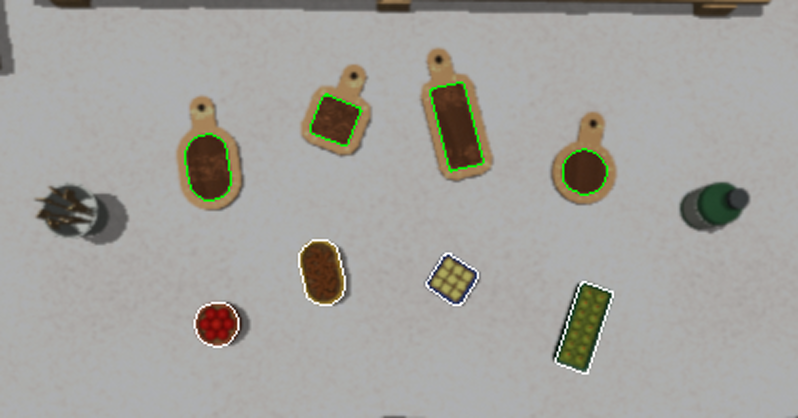

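View pics/wrist0.png

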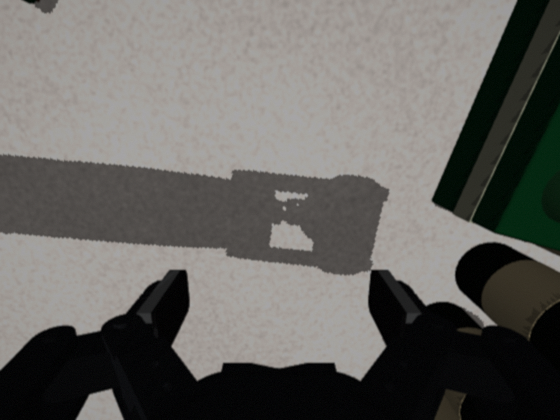

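```bash
cat > p.py <<'E'
import sys
from h import *
from scipy.spatial.transform import Rotation as Rn
def cur():
    s=state(); q=s["tool_rot"]; R=Rn.from_quat([q[1],q[2],q[3],q[0]]).as_matrix()
    return s,s["tool_pos"],R
def go(x,y,z,psi):
    s,p,R=cur(); ps=np.arctan2(R[1,0],R[0,0])
    d=(psi-ps+np.pi/2)%np.pi-np.pi/2 
    ps2=ps+d; Rt=np.array([[np.cos(ps2),np.sin(ps2),0],[np.sin(ps2),-np.cos(ps2),0],[0,0,-1]])
    rv=Rn.from_matrix(R.T@Rt).as_rotvec(degrees=True)
    print("t",round(s["time"],2),"pos",np.round(p*1000,1),"psi deg",round(np.degrees(ps),2),"tilt deg",round(np.degrees(np.arccos(-R[2,2])),2),"F",np.round(s["contact_force"],1),"w",round(s["gripper_width"],3),"q",np.round(s["joint_pos"],2))
    print(" rot (tool)",np.round(rv,2)," then slide(tool) mm",np.round(Rt.T@(np.array([x,y,z])-p)*1000,1), "| slide w/o rot",np.round(R.T@(np.array([x,y,z])-p)*1000,1))
if __name__=="__main__":
    a=[float(v) for v in sys.argv[1:5]]; go(*a)
E
python3 p.py .3752 -.2754 .13 -.327
```

```text
t 1.1 pos [ 225.3 -583.   231.3] psi deg 21.13 tilt deg 0.0 F [ 0.3  0.2 -0.1] w 1.002 q [-1.32  0.05  1.61  0.    1.48 -0.12]
 rot (tool) [ 0.   -0.   39.87]  then slide(tool) mm [  43.1 -339.4  101.3] | slide w/o rot [ 250.7 -232.9  101.3]
```

>>> {"method": "jog_arm", "body": {
  "increments": [
    {"rotation": [0,0,6.65]},
    {"rotation": [0,0,6.65]},
    {"rotation": [0,0,6.65]},
    {"rotation": [0,0,6.65]},
    {"rotation": [0,0,6.65]},
    {"rotation": [0,0,6.65]},
    {"slide": [3.6,-28.3,6]},
    {"slide": [3.6,-28.3,6]},
    {"slide": [3.6,-28.3,6]},
    {"slide": [3.6,-28.3,6]},
    {"slide": [3.6,-28.3,6]},
    {"slide": [3.6,-28.3,6]},
    {"slide": [3.6,-28.3,6]},
    {"slide": [3.6,-28.3,6]},
    {"slide": [3.6,-28.3,6]},
    {"slide": [3.6,-28.3,6]},
    {"slide": [3.6,-28.3,6]},
    {"slide": [3.6,-28.3,6]},
    {},
    {}
  ],
  "fingers": 1.0
}}

```text
invalid input
```

```bash
cat > w.py <<'E'
import sys
from h import *
n,kind,tag=sys.argv[1:4]
f=optics.grab_frame("wrist"); vis=f["frame"].copy()
P,zs,zt=(DISH[n],(.012,.046),.046) if kind=="dish" else (REC[n],(.014,),.014)
g=[float(v) for v in sys.argv[4:7]]
if kind=="dish":
    s=silhouettes(n+"_dish_mid","wrist")
    if s:
        m=s[0]["mask"]; print("score",s[0]["score"],s[0]["bbox"])
        r=fit(f,m,P,zs,g[0],g[1],[g[2]]); print("fit",np.round(r.x,4),"IoU",round(1-r.fun,3))
        cv2.polylines(vis,[np.round(proj(f,place(P,*r.x,zt))).astype(int)],1,(255,0,255),1)
cv2.polylines(vis,[np.round(proj(f,place(P,*g,zt))).astype(int)],1,(255,255,0),1)
cv2.imwrite(f"pics/{tag}.png",vis)
E
python3 w.py long dish wl .3752 -.2754 -.327; python3 p.py .3752 -.2754 .017 -.327
```

```text
t 1.2 pos [ 225.3 -582.9  231.3] psi deg 21.13 tilt deg 0.0 F [-0.5 -0.3  0.3] w 1.0 q [-1.32  0.05  1.61 -0.    1.48 -0.12]
 rot (tool) [-0.    0.   39.86]  then slide(tool) mm [  43.2 -339.4  214.3] | slide w/o rot [ 250.7 -232.8  214.3]
```

View pics/wl.png

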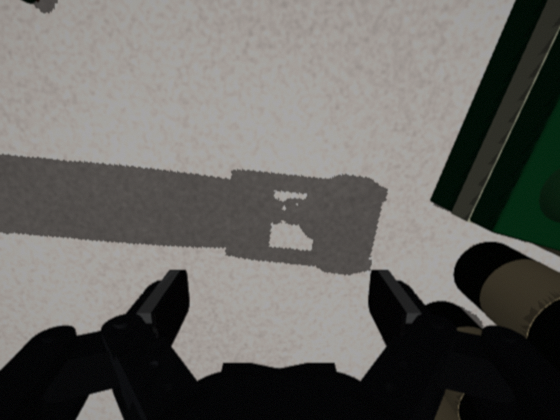

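Both keys are probably required in each row.

>>> {"method": "jog_arm", "body": {
  "increments": [
    {"slide": [0,0,0],"rotation": [0,0,6.65]},
    {"slide": [0,0,0],"rotation": [0,0,6.65]},
    {"slide": [0,0,0],"rotation": [0,0,6.65]},
    {"slide": [0,0,0],"rotation": [0,0,6.65]},
    {"slide": [0,0,0],"rotation": [0,0,6.65]},
    {"slide": [0,0,0],"rotation": [0,0,6.65]},
    {"slide": [3.6,-28.3,6],"rotation": [0,0,0]},
    {"slide": [3.6,-28.3,6],"rotation": [0,0,0]},
    {"slide": [3.6,-28.3,6],"rotation": [0,0,0]},
    {"slide": [3.6,-28.3,6],"rotation": [0,0,0]},
    {"slide": [3.6,-28.3,6],"rotation": [0,0,0]},
    {"slide": [3.6,-28.3,6],"rotation": [0,0,0]},
    {"slide": [3.6,-28.3,6],"rotation": [0,0,0]},
    {"slide": [3.6,-28.3,6],"rotation": [0,0,0]},
    {"slide": [3.6,-28.3,6],"rotation": [0,0,0]},
    {"slide": [3.6,-28.3,6],"rotation": [0,0,0]},
    {"slide": [3.6,-28.3,6],"rotation": [0,0,0]},
    {"slide": [3.6,-28.3,6],"rotation": [0,0,0]},
    {"slide": [0,0,0],"rotation": [0,0,0]},
    {"slide": [0,0,0],"rotation": [0,0,0]}
  ],
  "fingers": 1.0
}}

```text
time: 2.87
tool_pos: [0.3757, -0.2743, 0.159]
tool_rot: [0.0, 0.987, -0.162, -0.0]
contact_force: [0.8, -0.9, -0.2]
gripper_width: 1.001
```

```bash
python3 w.py long dish wl2 .3752 -.2754 -.327; python3 p.py .3752 -.2754 .017 -.327
```

```text
score 0.67 [254.2, 140.0, 311.8, 274.6]
fit [ 0.3745 -0.2768 -0.3384] IoU 0.969
t 2.97 pos [ 375.5 -276.   159.8] psi deg -18.77 tilt deg 0.06 F [0.3 0.3 0.9] w 1.002 q [-0.79 -0.29  2.05 -0.    1.38  1.11]
 rot (tool) [ 0.05 -0.04 -0.04]  then slide(tool) mm [ -0.5  -0.4 142.8] | slide w/o rot [ -0.5  -0.6 142.8]
```

View pics/wl2.png

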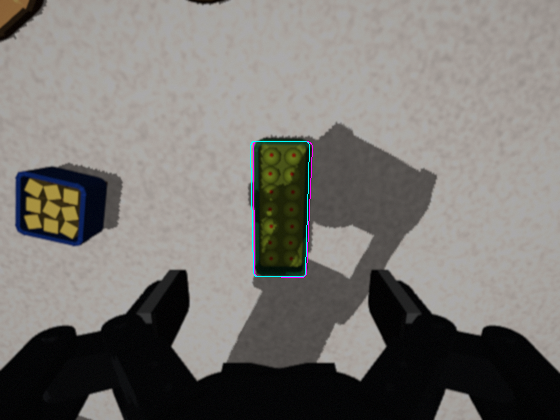

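>>> {"method": "jog_arm", "body": {
  "increments": [
    {"slide": [0,0,10],"rotation": [0,0,0]},
    {"slide": [0,0,20],"rotation": [0,0,0]},
    {"slide": [0,0,25],"rotation": [0,0,0]},
    {"slide": [0,0,25],"rotation": [0,0,0]},
    {"slide": [0,0,20],"rotation": [0,0,0]},
    {"slide": [0,0,15],"rotation": [0,0,0]},
    {"slide": [0,0,12],"rotation": [0,0,0]},
    {"slide": [0,0,9],"rotation": [0,0,0]},
    {"slide": [0,0,6.8],"rotation": [0,0,0]},
    {"slide": [0,0,0],"rotation": [0,0,0]},
    {"slide": [0,0,0],"rotation": [0,0,0]}
  ],
  "fingers": 1.0
}}

```text
time: 3.88
tool_pos: [0.3754, -0.2757, 0.0165]
tool_rot: [-0.0, 0.987, -0.163, -0.0]
contact_force: [-0.1, -0.2, 0.8]
gripper_width: 0.998
```

>>> {"method": "jog_arm", "body": {
  "increments": [
    {"slide": [0,0,0],"rotation": [0,0,0]},
    {"slide": [0,0,0],"rotation": [0,0,0]},
    {"slide": [0,0,0],"rotation": [0,0,0]},
    {"slide": [0,0,0],"rotation": [0,0,0]},
    {"slide": [0,0,0],"rotation": [0,0,0]},
    {"slide": [0,0,0],"rotation": [0,0,0]},
    {"slide": [0,0,0],"rotation": [0,0,0]},
    {"slide": [0,0,0],"rotation": [0,0,0]},
    {"slide": [0,0,0],"rotation": [0,0,0]},
    {"slide": [0,0,0],"rotation": [0,0,0]}
  ],
  "fingers": 0.0
}}

```text
time: 4.72
tool_pos: [0.3762, -0.2761, 0.0176]
tool_rot: [0.001, 0.987, -0.163, 0.001]
contact_force: [-0.3, 0.4, 6.3]
gripper_width: 0.555
```

```bash
python3 p.py .6691 -.0947 .13 .253; python3 -c "
from h import *
cv2.imwrite('pics/g1.png',optics.grab_frame('wrist')['frame'])"
```

```text
t 4.72 pos [ 376.2 -276.1   17.6] psi deg -18.76 tilt deg 0.12 F [-0.3  0.4  6.3] w 0.555 q [-0.79 -0.09  2.14 -0.    1.09  1.11]
 rot (tool) [  0.08  -0.09 -33.26]  then slide(tool) mm [ 328.9 -102.3 -112.4] | slide w/o rot [ 219.2 -265.8 -112.2]
```

View pics/g1.png

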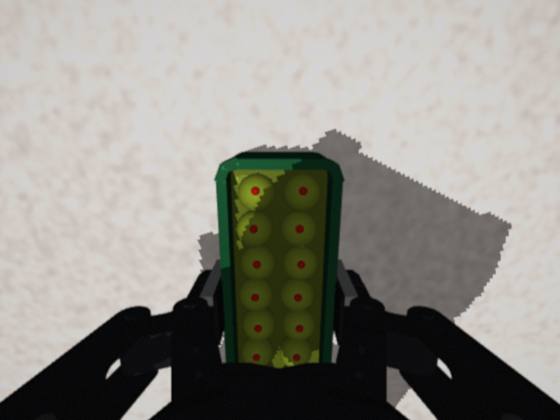

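>>> {"method": "jog_arm", "body": {
  "increments": [
    {"slide": [0,0,-3],"rotation": [0,0,0]},
    {"slide": [0,0,-7],"rotation": [0,0,0]},
    {"slide": [0,0,-12],"rotation": [0,0,0]},
    {"slide": [0,0,-16],"rotation": [0,0,-2]},
    {"slide": [0,0,-16],"rotation": [0,0,-4]},
    {"slide": [0,0,-16],"rotation": [0,0,-5]},
    {"slide": [0,0,-14],"rotation": [0,0,-6]},
    {"slide": [0,0,-10],"rotation": [0,0,-6]},
    {"slide": [0,0,-6],"rotation": [0,0,-5]},
    {"slide": [0,0,0],"rotation": [0,0,-3.3]},
    {"slide": [0,0,0],"rotation": [0,0,-2]},
    {"slide": [0,0,0],"rotation": [0,0,0]}
  ],
  "fingers": 0.0
}}

```text
time: 5.77
tool_pos: [0.375, -0.2747, 0.1161]
tool_rot: [-0.001, 0.992, 0.127, -0.0]
contact_force: [0.2, -0.0, -2.9]
gripper_width: 0.547
```

```bash
python3 p.py .6691 -.0947 .10 .253
```

```text
t 5.77 pos [ 375.  -274.7  116.1] psi deg 14.56 tilt deg 0.07 F [ 0.2 -0.  -2.9] w 0.547 q [-0.79 -0.24  2.09  0.    1.3   0.52]
 rot (tool) [-0.06  0.03  0.07]  then slide(tool) mm [ 329.8 -100.7   16.1] | slide w/o rot [ 329.9 -100.3   16. ]
```

>>> {"method": "jog_arm", "body": {
  "increments": [
    {"slide": [5,-1.5,0],"rotation": [0,0,0]},
    {"slide": [10,-3,0],"rotation": [0,0,0]},
    {"slide": [15,-4.6,0],"rotation": [0,0,0]},
    {"slide": [20,-6.1,0],"rotation": [0,0,0]},
    {"slide": [24,-7.3,0],"rotation": [0,0,0]},
    {"slide": [26,-7.9,0],"rotation": [0,0,0]},
    {"slide": [28,-8.5,0],"rotation": [0,0,0]},
    {"slide": [28,-8.5,0],"rotation": [0,0,0]},
    {"slide": [28,-8.5,0],"rotation": [0,0,0]},
    {"slide": [28,-8.5,0],"rotation": [0,0,0]},
    {"slide": [26,-7.9,0],"rotation": [0,0,0]},
    {"slide": [24,-7.3,0],"rotation": [0,0,0]},
    {"slide": [20,-6.1,0],"rotation": [0,0,0]},
    {"slide": [16,-4.9,0],"rotation": [0,0,0]},
    {"slide": [12,-3.7,0],"rotation": [0,0,0]},
    {"slide": [10,-3,0],"rotation": [0,0,0]},
    {"slide": [6,-1.8,0],"rotation": [0,0,0]},
    {"slide": [4,-1.2,0],"rotation": [0,0,0]},
    {"slide": [0,0,0],"rotation": [0,0,0]},
    {"slide": [0,0,0],"rotation": [0,0,0]}
  ],
  "fingers": 0.0
}}

```text
time: 7.43
tool_pos: [0.6694, -0.0957, 0.1165]
tool_rot: [0.0, 0.992, 0.126, -0.0]
contact_force: [-0.6, -0.6, -2.8]
gripper_width: 0.549
```

```bash
python3 p.py .6691 -.0947 .0255 .253;python3 w.py long board wl3 .6691 -.0947 .253
```

```text
t 7.43 pos [669.4 -95.7 116.5] psi deg 14.5 tilt deg 0.03 F [-0.6 -0.6 -2.8] w 0.549 q [-0.25  0.26  1.58 -0.    1.3   1.07]
 rot (tool) [0.   0.03 0.01]  then slide(tool) mm [-0.  -1.1 91. ] | slide w/o rot [-0.  -1.1 91. ]
```

View pics/wl3.png

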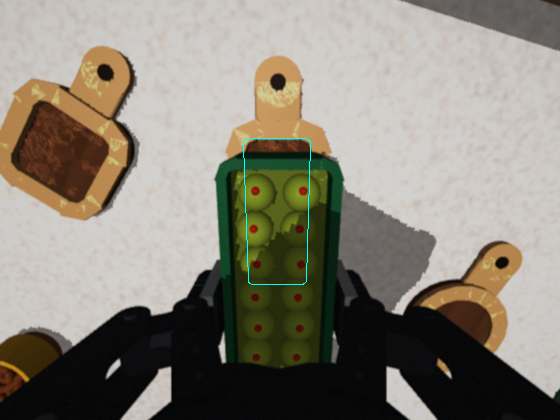

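>>> {"method": "jog_arm", "body": {
  "increments": [
    {"slide": [0,-0.8,5],"rotation": [0,0,0]},
    {"slide": [0,0,10],"rotation": [0,0,0]},
    {"slide": [0,0,15],"rotation": [0,0,0]},
    {"slide": [0,0,16],"rotation": [0,0,0]},
    {"slide": [0,0,14],"rotation": [0,0,0]},
    {"slide": [0,0,10],"rotation": [0,0,0]},
    {"slide": [0,0,7],"rotation": [0,0,0]},
    {"slide": [0,0,5],"rotation": [0,0,0]},
    {"slide": [0,0,4],"rotation": [0,0,0]},
    {"slide": [0,0,2],"rotation": [0,0,0]},
    {"slide": [0,0,0],"rotation": [0,0,0]},
    {"slide": [0,0,0],"rotation": [0,0,0]}
  ],
  "fingers": 0.0
}}

```text
time: 8.48
tool_pos: [0.6701, -0.0948, 0.0292]
tool_rot: [0.0, 0.992, 0.126, 0.001]
contact_force: [0.3, 0.4, -1.7]
gripper_width: 0.551
```

>>> {"method": "jog_arm", "body": {
  "increments": [
    {"slide": [0,0,1],"rotation": [0,0,0]},
    {"slide": [0,0,1],"rotation": [0,0,0]},
    {"slide": [0,0,0],"rotation": [0,0,0]}
  ],
  "fingers": 0.0
}}

```text
time: 8.73
tool_pos: [0.6697, -0.0947, 0.0267]
tool_rot: [0.0, 0.992, 0.126, 0.0]
contact_force: [-0.2, 0.2, -2.5]
gripper_width: 0.546
```

>>> {"method": "jog_arm", "body": {
  "increments": [
    {"slide": [0,0,0.7],"rotation": [0,0,0]},
    {"slide": [0,0,0.7],"rotation": [0,0,0]},
    {"slide": [0,0,0],"rotation": [0,0,0]},
    {"slide": [0,0,0],"rotation": [0,0,0]}
  ],
  "fingers": 0.0
}}

```text
time: 9.07
tool_pos: [0.6698, -0.0947, 0.0257]
tool_rot: [0.0, 0.992, 0.126, 0.0]
contact_force: [-1.2, 1.4, 1.0]
gripper_width: 0.551
```

>>> {"method": "jog_arm", "body": {
  "increments": [
    {"slide": [0,0,0.4],"rotation": [0,0,0]},
    {"slide": [0,0,0],"rotation": [0,0,0]}
  ],
  "fingers": 0.0
}}

```text
time: 9.23
tool_pos: [0.6698, -0.0947, 0.0257]
tool_rot: [0.0, 0.992, 0.126, 0.0]
contact_force: [-4.1, 0.8, 5.6]
gripper_width: 0.549
```

>>> {"method": "jog_arm", "body": {
  "increments": [
    {"slide": [0,0,0],"rotation": [0,0,0]},
    {"slide": [0,0,0],"rotation": [0,0,0]},
    {"slide": [0,0,0],"rotation": [0,0,0]},
    {"slide": [0,0,0],"rotation": [0,0,0]},
    {"slide": [0,0,0],"rotation": [0,0,0]},
    {"slide": [0,0,0],"rotation": [0,0,0]},
    {"slide": [0,0,-3],"rotation": [0,0,0]},
    {"slide": [0,0,-8],"rotation": [0,0,0]},
    {"slide": [0,0,-16],"rotation": [0,0,0]},
    {"slide": [0,0,-22],"rotation": [0,0,0]},
    {"slide": [0,0,-22],"rotation": [0,0,0]},
    {"slide": [0,0,-22],"rotation": [0,0,0]},
    {"slide": [0,0,-15],"rotation": [0,0,0]},
    {"slide": [0,0,-10],"rotation": [0,0,0]},
    {"slide": [0,0,-5],"rotation": [0,0,0]},
    {"slide": [0,0,0],"rotation": [0,0,0]}
  ],
  "fingers": 1.0
}}

```text
time: 10.57
tool_pos: [0.6702, -0.0948, 0.1494]
tool_rot: [0.0, 0.992, 0.126, 0.001]
contact_force: [-0.2, -0.6, 0.2]
gripper_width: 0.999
```

```bash
python3 w.py long dish wl4 .6691 -.0947 .253; python3 p.py .4416 -.0873 .15 -.5766
```

```text
score 0.68 [246.4, 139.6, 311.7, 288.2]
fit [ 0.6674 -0.0957  0.2473] IoU 0.949
t 10.67 pos [668.9 -94.5 146.6] psi deg 14.53 tilt deg 0.1 F [-0.8 -0.4  0.6] w 1.003 q [-0.25  0.23  1.56  0.    1.35  1.07]
 rot (tool) [-1.000e-02  1.000e-01  4.756e+01]  then slide(tool) mm [-194.5  117.9   -3.4] | slide w/o rot [-218.3  -64.    -3. ]
```

View pics/wl4.png

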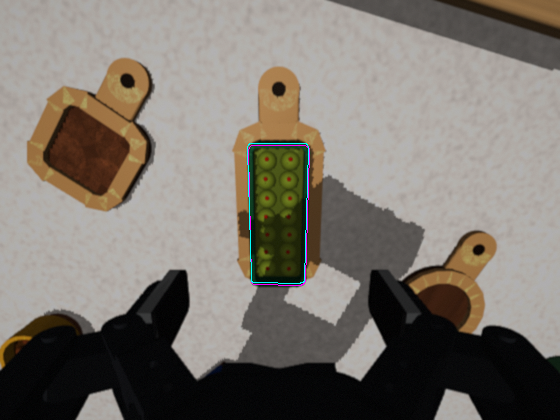

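>>> {"method": "jog_arm", "body": {
  "increments": [
    {"slide": [0,0,0],"rotation": [0,0,4.6]},
    {"slide": [0,0,0],"rotation": [0,0,7]},
    {"slide": [0,0,0],"rotation": [0,0,7]},
    {"slide": [0,0,0],"rotation": [0,0,7]},
    {"slide": [0,0,0],"rotation": [0,0,7]},
    {"slide": [0,0,0],"rotation": [0,0,7]},
    {"slide": [0,0,0],"rotation": [0,0,5]},
    {"slide": [0,0,0],"rotation": [0,0,3]},
    {"slide": [-16,9.7,0],"rotation": [0,0,0]},
    {"slide": [-26,15.8,0],"rotation": [0,0,0]},
    {"slide": [-32,19.4,0],"rotation": [0,0,0]},
    {"slide": [-32,19.4,0],"rotation": [0,0,0]},
    {"slide": [-32,19.4,0],"rotation": [0,0,0]},
    {"slide": [-26,15.8,0],"rotation": [0,0,0]},
    {"slide": [-18,10.9,0],"rotation": [0,0,0]},
    {"slide": [-12.5,7.5,0],"rotation": [0,0,0]},
    {"slide": [0,0,0],"rotation": [0,0,0]},
    {"slide": [0,0,0],"rotation": [0,0,0]}
  ],
  "fingers": 1.0
}}

```text
time: 12.17
tool_pos: [0.4415, -0.0871, 0.1466]
tool_rot: [-0.0, 0.959, -0.285, -0.001]
contact_force: [0.2, -0.7, 0.5]
gripper_width: 1.002
```

```bash
python3 w.py square dish ws1 .4416 -.0873 -.5766; python3 p.py .4416 -.0873 .017 -.5766
```

```text
score 0.57 [242.5, 171.4, 317.7, 249.5]
fit [ 0.4412 -0.0877 -0.5755] IoU 0.988
t 12.27 pos [442.6 -87.3 147.2] psi deg -33.07 tilt deg 0.04 F [ 1.4 -0.5 -0. ] w 1.001 q [-0.36 -0.32  2.09  0.    1.37  1.79]
 rot (tool) [-0.    0.04 -0.03]  then slide(tool) mm [ -0.9   0.5 130.2] | slide w/o rot [ -0.8   0.5 130.2]
```

View pics/ws1.png

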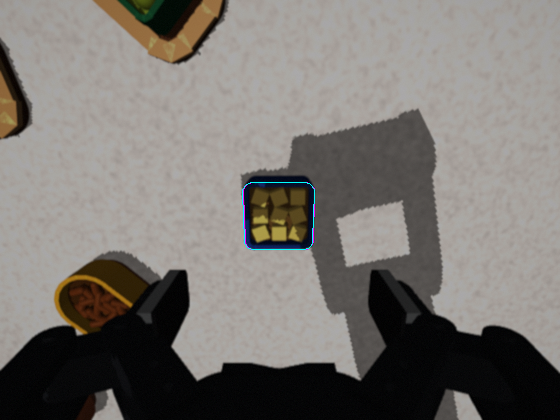

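>>> {"method": "jog_arm", "body": {
  "increments": [
    {"slide": [-0.8,0,10],"rotation": [0,0,0]},
    {"slide": [0,0,20],"rotation": [0,0,0]},
    {"slide": [0,0,25],"rotation": [0,0,0]},
    {"slide": [0,0,22],"rotation": [0,0,0]},
    {"slide": [0,0,18],"rotation": [0,0,0]},
    {"slide": [0,0,14],"rotation": [0,0,0]},
    {"slide": [0,0,10],"rotation": [0,0,0]},
    {"slide": [0,0,7],"rotation": [0,0,0]},
    {"slide": [0,0,4],"rotation": [0,0,0]},
    {"slide": [0,0,0],"rotation": [0,0,0]},
    {"slide": [0,0,0],"rotation": [0,0,0]}
  ],
  "fingers": 1.0
}}

```text
time: 13.18
tool_pos: [0.4421, -0.087, 0.0182]
tool_rot: [0.0, 0.959, -0.285, 0.0]
contact_force: [-0.3, 0.2, 0.7]
gripper_width: 0.996
```

>>> {"method": "jog_arm", "body": {
  "increments": [
    {"slide": [0,0,0],"rotation": [0,0,0]},
    {"slide": [0,0,0],"rotation": [0,0,0]},
    {"slide": [0,0,0],"rotation": [0,0,0]},
    {"slide": [0,0,0],"rotation": [0,0,0]},
    {"slide": [0,0,0],"rotation": [0,0,0]},
    {"slide": [0,0,0],"rotation": [0,0,0]},
    {"slide": [0,0,0],"rotation": [0,0,0]},
    {"slide": [0,0,0],"rotation": [0,0,0]},
    {"slide": [0,0,0],"rotation": [0,0,0]}
  ],
  "fingers": 0.0
}}

```text
time: 13.93
tool_pos: [0.4426, -0.0873, 0.0189]
tool_rot: [0.0, 0.959, -0.285, 0.001]
contact_force: [-0.6, 0.4, 6.1]
gripper_width: 0.661
```

```bash
python3 p.py .6765 .0849 .115 -.3637
```

```text
t 13.93 pos [442.6 -87.3  18.9] psi deg -33.07 tilt deg 0.13 F [-0.6  0.4  6.1] w 0.661 q [-0.36 -0.13  2.17 -0.    1.1   1.79]
 rot (tool) [-1.000e-02 -1.300e-01 -1.223e+01]  then slide(tool) mm [ 157.3 -244.2  -96.1] | slide w/o rot [ 102.2 -272.   -95.7]
```

>>> {"method": "jog_arm", "body": {
  "increments": [
    {"slide": [0,0,-3],"rotation": [0,0,0]},
    {"slide": [0,0,-7],"rotation": [0,0,0]},
    {"slide": [0,0,-12],"rotation": [0,0,0]},
    {"slide": [0,0,-16],"rotation": [0,0,-1]},
    {"slide": [0,0,-16],"rotation": [0,0,-2]},
    {"slide": [0,0,-16],"rotation": [0,0,-3]},
    {"slide": [0,0,-13],"rotation": [0,0,-3]},
    {"slide": [0,0,-8],"rotation": [0,0,-2.2]},
    {"slide": [0,0,-4],"rotation": [0,0,-1]},
    {"slide": [0,0,0],"rotation": [0,0,0]}
  ],
  "fingers": 0.0
}}

```text
time: 14.77
tool_pos: [0.4417, -0.0869, 0.1134]
tool_rot: [0.0, 0.983, -0.181, 0.001]
contact_force: [1.1, -0.7, -1.7]
gripper_width: 0.666
```

>>> {"method": "jog_arm", "body": {
  "increments": [
    {"slide": [2.6,-4,0],"rotation": [0,0,0]},
    {"slide": [5.8,-9,0],"rotation": [0,0,0]},
    {"slide": [9.1,-14,0],"rotation": [0,0,0]},
    {"slide": [11.7,-18,0],"rotation": [0,0,0]},
    {"slide": [13.6,-21,0],"rotation": [0,0,0]},
    {"slide": [14.2,-22,0],"rotation": [0,0,0]},
    {"slide": [14.2,-22,0],"rotation": [0,0,0]},
    {"slide": [14.2,-22,0],"rotation": [0,0,0]},
    {"slide": [14.2,-22,0],"rotation": [0,0,0]},
    {"slide": [14.2,-22,0],"rotation": [0,0,0]},
    {"slide": [13,-20,0],"rotation": [0,0,0]},
    {"slide": [10.4,-16,0],"rotation": [0,0,0]},
    {"slide": [7.8,-12,0],"rotation": [0,0,0]},
    {"slide": [5.8,-9,0],"rotation": [0,0,0]},
    {"slide": [3.9,-6,0],"rotation": [0,0,0]},
    {"slide": [1.9,-3,0],"rotation": [0,0,0]},
    {"slide": [1.3,-2,0],"rotation": [0,0,0]},
    {"slide": [0,0,0],"rotation": [0,0,0]},
    {"slide": [0,0,0],"rotation": [0,0,0]}
  ],
  "fingers": 0.0
}}

```text
time: 16.35
tool_pos: [0.6756, 0.0845, 0.1126]
tool_rot: [0.0, 0.983, -0.181, -0.0]
contact_force: [-0.4, 0.2, -1.4]
gripper_width: 0.668
```

```bash
python3 p.py .6774 .0845 .0266 -.3637;python3 w.py square board ws2 .6765 .0849 -.3637
```

```text
t 16.35 pos [675.6  84.5 112.6] psi deg -20.89 tilt deg 0.03 F [-0.4  0.2 -1.4] w 0.668 q [ 0.02  0.27  1.57 -0.    1.3   1.95]
 rot (tool) [ 0.02  0.02 -0.06]  then slide(tool) mm [ 1.7 -0.6 86. ] | slide w/o rot [ 1.7 -0.6 86. ]
```

View pics/ws2.png

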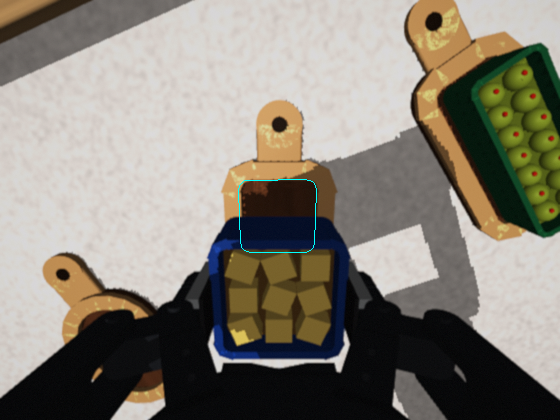

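>>> {"method": "jog_arm", "body": {
  "increments": [
    {"slide": [1.7,-0.5,5],"rotation": [0,0,0]},
    {"slide": [0,0,10],"rotation": [0,0,0]},
    {"slide": [0,0,15],"rotation": [0,0,0]},
    {"slide": [0,0,15],"rotation": [0,0,0]},
    {"slide": [0,0,13],"rotation": [0,0,0]},
    {"slide": [0,0,9],"rotation": [0,0,0]},
    {"slide": [0,0,6],"rotation": [0,0,0]},
    {"slide": [0,0,5],"rotation": [0,0,0]},
    {"slide": [0,0,3],"rotation": [0,0,0]},
    {"slide": [0,0,2],"rotation": [0,0,0]},
    {"slide": [0,0,1],"rotation": [0,0,0]},
    {"slide": [0,0,0],"rotation": [0,0,0]},
    {"slide": [0,0,0],"rotation": [0,0,0]}
  ],
  "fingers": 0.0
}}

```text
time: 17.48
tool_pos: [0.6783, 0.0847, 0.0294]
tool_rot: [-0.0, 0.983, -0.181, 0.001]
contact_force: [-0.3, -0.4, -2.3]
gripper_width: 0.665
```

>>> {"method": "jog_arm", "body": {
  "increments": [
    {"slide": [0,0,0.8],"rotation": [0,0,0]},
    {"slide": [0,0,0.7],"rotation": [0,0,0]},
    {"slide": [0,0,0],"rotation": [0,0,0]}
  ],
  "fingers": 0.0
}}

```text
time: 17.73
tool_pos: [0.6778, 0.0847, 0.0273]
tool_rot: [0.0, 0.983, -0.181, 0.0]
contact_force: [-0.8, -1.1, -3.3]
gripper_width: 0.67
```

>>> {"method": "jog_arm", "body": {
  "increments": [
    {"slide": [0,0,0.7],"rotation": [0,0,0]},
    {"slide": [0,0,0.5],"rotation": [0,0,0]},
    {"slide": [0,0,0],"rotation": [0,0,0]},
    {"slide": [0,0,0],"rotation": [0,0,0]}
  ],
  "fingers": 0.0
}}

```text
time: 18.07
tool_pos: [0.678, 0.0847, 0.027]
tool_rot: [0.0, 0.983, -0.181, 0.0]
contact_force: [-4.5, -0.2, 6.0]
gripper_width: 0.671
```

Contact. Release and rise; then oval (0.4504, 0.0993, 0.2011).

>>> {"method": "jog_arm", "body": {
  "increments": [
    {"slide": [0,0,0],"rotation": [0,0,0]},
    {"slide": [0,0,0],"rotation": [0,0,0]},
    {"slide": [0,0,0],"rotation": [0,0,0]},
    {"slide": [0,0,0],"rotation": [0,0,0]},
    {"slide": [0,0,0],"rotation": [0,0,0]},
    {"slide": [0,0,0],"rotation": [0,0,0]},
    {"slide": [0,0,-3],"rotation": [0,0,0]},
    {"slide": [0,0,-8],"rotation": [0,0,0]},
    {"slide": [0,0,-16],"rotation": [0,0,0]},
    {"slide": [0,0,-22],"rotation": [0,0,0]},
    {"slide": [0,0,-22],"rotation": [0,0,0]},
    {"slide": [0,0,-22],"rotation": [0,0,0]},
    {"slide": [0,0,-15],"rotation": [0,0,0]},
    {"slide": [0,0,-10],"rotation": [0,0,0]},
    {"slide": [0,0,-5],"rotation": [0,0,0]},
    {"slide": [0,0,0],"rotation": [0,0,0]}
  ],
  "fingers": 1.0
}}

```text
time: 19.4
tool_pos: [0.6784, 0.0847, 0.1507]
tool_rot: [-0.0, 0.983, -0.181, 0.001]
contact_force: [-0.6, 0.4, 1.0]
gripper_width: 1.0
```

```bash
python3 w.py square dish ws3 .6765 .0849 -.3637; python3 p.py .4504 .0993 .15 .2011
```

```text
score 0.85 [241.2, 177.3, 316.7, 251.7]
fit [ 0.6753  0.0855 -0.3635] IoU 0.958
t 19.5 pos [677.2  84.7 147.9] psi deg -20.87 tilt deg 0.1 F [ 0.5 -0.6 -0.9] w 1.0 q [0.02 0.25 1.54 0.   1.36 1.95]
 rot (tool) [ 1.000e-02  1.000e-01 -3.239e+01]  then slide(tool) mm [-219.3  -59.6   -2.1] | slide w/o rot [-217.1   67.2   -1.7]
```

View pics/ws3.png

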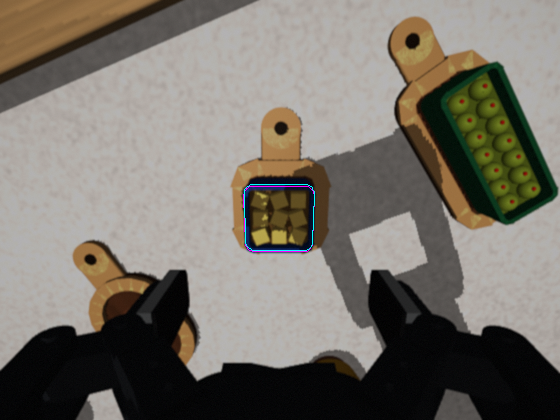

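>>> {"method": "jog_arm", "body": {
  "increments": [
    {"slide": [0,0,0],"rotation": [0,0,-5]},
    {"slide": [0,0,0],"rotation": [0,0,-7]},
    {"slide": [0,0,0],"rotation": [0,0,-7]},
    {"slide": [0,0,0],"rotation": [0,0,-6]},
    {"slide": [0,0,0],"rotation": [0,0,-4.4]},
    {"slide": [0,0,0],"rotation": [0,0,-3]},
    {"slide": [-14,-3.8,0],"rotation": [0,0,0]},
    {"slide": [-24,-6.5,0],"rotation": [0,0,0]},
    {"slide": [-32,-8.7,0],"rotation": [0,0,0]},
    {"slide": [-34,-9.2,0],"rotation": [0,0,0]},
    {"slide": [-34,-9.2,0],"rotation": [0,0,0]},
    {"slide": [-32,-8.7,0],"rotation": [0,0,0]},
    {"slide": [-24,-6.5,0],"rotation": [0,0,0]},
    {"slide": [-15,-4.1,0],"rotation": [0,0,0]},
    {"slide": [-10.3,-2.8,0],"rotation": [0,0,0]},
    {"slide": [0,0,0],"rotation": [0,0,0]},
    {"slide": [0,0,0],"rotation": [0,0,0]}
  ],
  "fingers": 1.0
}}

```text
time: 20.92
tool_pos: [0.4503, 0.0992, 0.1479]
tool_rot: [-0.0, 0.995, 0.101, -0.001]
contact_force: [0.3, 0.2, 0.7]
gripper_width: 1.001
```

```bash
python3 w.py oval dish wo1 .4504 .0993 .2011; python3 p.py .4504 .0993 .018 .2011
```

```text
score 0.82 [238.9, 156.1, 316.9, 269.7]
fit [0.4491 0.0988 0.2174] IoU 0.988
t 21.02 pos [451.3  99.1 148.5] psi deg 11.52 tilt deg 0.04 F [-0.6  0.3 -0. ] w 0.999 q [ 0.05 -0.29  2.07 -0.    1.36  1.42]
 rot (tool) [-0.    0.04 -0.  ]  then slide(tool) mm [ -0.9  -0.4 130.5] | slide w/o rot [ -0.8  -0.4 130.5]
```

View pics/wo1.png

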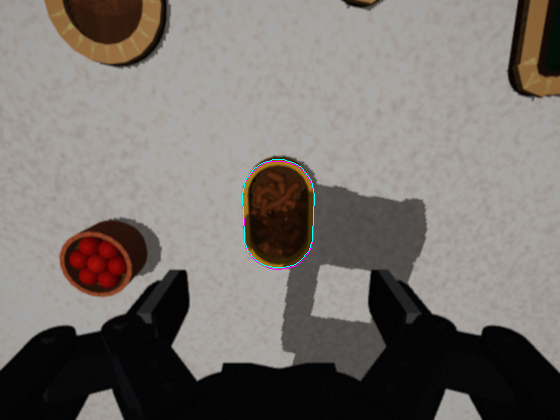

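>>> {"method": "jog_arm", "body": {
  "increments": [
    {"slide": [-1.8,0,10],"rotation": [0,0,-0.6]},
    {"slide": [0,0,20],"rotation": [0,0,0]},
    {"slide": [0,0,25],"rotation": [0,0,0]},
    {"slide": [0,0,22],"rotation": [0,0,0]},
    {"slide": [0,0,18],"rotation": [0,0,0]},
    {"slide": [0,0,14],"rotation": [0,0,0]},
    {"slide": [0,0,10],"rotation": [0,0,0]},
    {"slide": [0,0,7],"rotation": [0,0,0]},
    {"slide": [0,0,4],"rotation": [0,0,0]},
    {"slide": [0,0,0],"rotation": [0,0,0]},
    {"slide": [0,0,0],"rotation": [0,0,0]}
  ],
  "fingers": 1.0
}}

```text
time: 21.93
tool_pos: [0.4498, 0.0988, 0.0194]
tool_rot: [0.0, 0.994, 0.106, 0.0]
contact_force: [-0.5, 0.5, 0.7]
gripper_width: 1.001
```

>>> {"method": "jog_arm", "body": {
  "increments": [
    {"slide": [0,0,0],"rotation": [0,0,0]},
    {"slide": [0,0,0],"rotation": [0,0,0]},
    {"slide": [0,0,0],"rotation": [0,0,0]},
    {"slide": [0,0,0],"rotation": [0,0,0]},
    {"slide": [0,0,0],"rotation": [0,0,0]},
    {"slide": [0,0,0],"rotation": [0,0,0]},
    {"slide": [0,0,0],"rotation": [0,0,0]},
    {"slide": [0,0,0],"rotation": [0,0,0]},
    {"slide": [0,0,0],"rotation": [0,0,0]}
  ],
  "fingers": 0.0
}}

```text
time: 22.68
tool_pos: [0.4504, 0.0989, 0.0203]
tool_rot: [0.0, 0.994, 0.106, 0.001]
contact_force: [0.2, 0.2, 6.3]
gripper_width: 0.66
```

```bash
python3 p.py .6039 .2704 .115 .1693
```

```text
t 22.68 pos [450.4  98.9  20.3] psi deg 12.13 tilt deg 0.13 F [0.2 0.2 6.3] w 0.66 q [ 0.05 -0.11  2.15  0.    1.1   1.41]
 rot (tool) [ 0.01 -0.13  2.43]  then slide(tool) mm [ 180.2 -143.1  -94.7] | slide w/o rot [ 186.3 -135.3  -94.4]
```

>>> {"method": "jog_arm", "body": {
  "increments": [
    {"slide": [0,0,-3],"rotation": [0,0,0]},
    {"slide": [0,0,-7],"rotation": [0,0,0]},
    {"slide": [0,0,-12],"rotation": [0,0,0]},
    {"slide": [0,0,-16],"rotation": [0,0,0.6]},
    {"slide": [0,0,-16],"rotation": [0,0,0.6]},
    {"slide": [0,0,-16],"rotation": [0,0,0.6]},
    {"slide": [0,0,-13],"rotation": [0,0,0.6]},
    {"slide": [0,0,-8],"rotation": [0,0,0]},
    {"slide": [0,0,-4],"rotation": [0,0,0]},
    {"slide": [0,0,0],"rotation": [0,0,0]}
  ],
  "fingers": 0.0
}}

```text
time: 23.52
tool_pos: [0.4494, 0.0988, 0.1145]
tool_rot: [0.0, 0.996, 0.085, 0.0]
contact_force: [0.1, 0.1, -2.8]
gripper_width: 0.665
```

>>> {"method": "jog_arm", "body": {
  "increments": [
    {"slide": [4,-3.2,0],"rotation": [0,0,0]},
    {"slide": [9,-7.1,0],"rotation": [0,0,0]},
    {"slide": [14,-11.1,0],"rotation": [0,0,0]},
    {"slide": [17,-13.4,0],"rotation": [0,0,0]},
    {"slide": [18,-14.2,0],"rotation": [0,0,0]},
    {"slide": [18,-14.2,0],"rotation": [0,0,0]},
    {"slide": [18,-14.2,0],"rotation": [0,0,0]},
    {"slide": [18,-14.2,0],"rotation": [0,0,0]},
    {"slide": [17,-13.4,0],"rotation": [0,0,0]},
    {"slide": [14,-11.1,0],"rotation": [0,0,0]},
    {"slide": [11,-8.7,0],"rotation": [0,0,0]},
    {"slide": [9,-7.1,0],"rotation": [0,0,0]},
    {"slide": [7,-5.5,0],"rotation": [0,0,0]},
    {"slide": [4,-3.2,0],"rotation": [0,0,0]},
    {"slide": [3,-2.4,0],"rotation": [0,0,0]},
    {"slide": [0,0,0],"rotation": [0,0,0]},
    {"slide": [0,0,0],"rotation": [0,0,0]}
  ],
  "fingers": 0.0
}}

```text
time: 24.93
tool_pos: [0.6032, 0.2701, 0.1136]
tool_rot: [0.0, 0.996, 0.085, -0.0]
contact_force: [-0.3, -0.0, -3.7]
gripper_width: 0.667
```

```bash
python3 p.py .6049 .2704 .0283 .1693;python3 w.py oval board wo2 .6039 .2704 .1693
```

```text
t 24.93 pos [603.2 270.1 113.6] psi deg 9.73 tilt deg 0.05 F [-0.3 -0.  -3.7] w 0.667 q [ 0.31  0.23  1.62 -0.    1.29  1.71]
 rot (tool) [0.01 0.05 0.03]  then slide(tool) mm [ 1.8  0.  85.3] | slide w/o rot [ 1.8 -0.  85.3]
```

View pics/wo2.png

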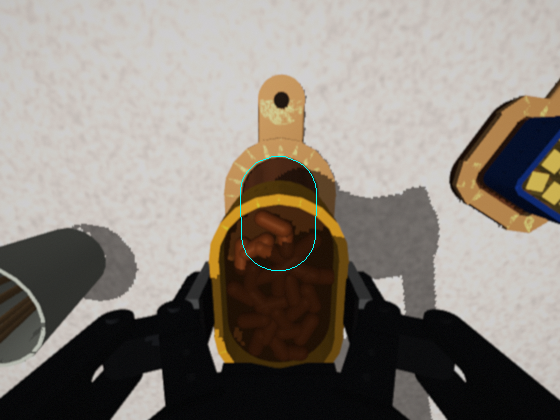

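>>> {"method": "jog_arm", "body": {
  "increments": [
    {"slide": [1.5,0.4,5],"rotation": [0,0,0]},
    {"slide": [0,0,10],"rotation": [0,0,0]},
    {"slide": [0,0,15],"rotation": [0,0,0]},
    {"slide": [0,0,15],"rotation": [0,0,0]},
    {"slide": [0,0,13],"rotation": [0,0,0]},
    {"slide": [0,0,9],"rotation": [0,0,0]},
    {"slide": [0,0,6],"rotation": [0,0,0]},
    {"slide": [0,0,5],"rotation": [0,0,0]},
    {"slide": [0,0,3],"rotation": [0,0,0]},
    {"slide": [0,0,2],"rotation": [0,0,0]},
    {"slide": [0,0,0],"rotation": [0,0,0]},
    {"slide": [0,0,0],"rotation": [0,0,0]}
  ],
  "fingers": 0.0
}}

```text
time: 25.98
tool_pos: [0.6055, 0.2704, 0.0317]
tool_rot: [-0.0, 0.996, 0.085, 0.001]
contact_force: [0.5, 0.7, -1.5]
gripper_width: 0.669
```

>>> {"method": "jog_arm", "body": {
  "increments": [
    {"slide": [0,0,0.8],"rotation": [0,0,0]},
    {"slide": [0,0,0.7],"rotation": [0,0,0]},
    {"slide": [0,0,0],"rotation": [0,0,0]}
  ],
  "fingers": 0.0
}}

```text
time: 26.23
tool_pos: [0.6052, 0.2703, 0.0298]
tool_rot: [-0.0, 0.996, 0.085, 0.0]
contact_force: [-0.3, -0.3, -3.6]
gripper_width: 0.665
```

>>> {"method": "jog_arm", "body": {
  "increments": [
    {"slide": [0,0,0.8],"rotation": [0,0,0]},
    {"slide": [0,0,0.7],"rotation": [0,0,0]},
    {"slide": [0,0,0.5],"rotation": [0,0,0]},
    {"slide": [0,0,0],"rotation": [0,0,0]},
    {"slide": [0,0,0],"rotation": [0,0,0]}
  ],
  "fingers": 0.0
}}

```text
time: 26.65
tool_pos: [0.6052, 0.2703, 0.0283]
tool_rot: [0.0, 0.996, 0.085, 0.0]
contact_force: [-2.7, -1.0, 3.1]
gripper_width: 0.667
```

>>> {"method": "jog_arm", "body": {
  "increments": [
    {"slide": [0,0,0],"rotation": [0,0,0]},
    {"slide": [0,0,0],"rotation": [0,0,0]},
    {"slide": [0,0,0],"rotation": [0,0,0]},
    {"slide": [0,0,0],"rotation": [0,0,0]},
    {"slide": [0,0,0],"rotation": [0,0,0]},
    {"slide": [0,0,0],"rotation": [0,0,0]},
    {"slide": [0,0,-3],"rotation": [0,0,0]},
    {"slide": [0,0,-8],"rotation": [0,0,0]},
    {"slide": [0,0,-16],"rotation": [0,0,0]},
    {"slide": [0,0,-22],"rotation": [0,0,0]},
    {"slide": [0,0,-22],"rotation": [0,0,0]},
    {"slide": [0,0,-22],"rotation": [0,0,0]},
    {"slide": [0,0,-15],"rotation": [0,0,0]},
    {"slide": [0,0,-10],"rotation": [0,0,0]},
    {"slide": [0,0,-3],"rotation": [0,0,0]},
    {"slide": [0,0,0],"rotation": [0,0,0]}
  ],
  "fingers": 1.0
}}

```text
time: 27.98
tool_pos: [0.6054, 0.2703, 0.1493]
tool_rot: [-0.0, 0.996, 0.085, 0.001]
contact_force: [-0.8, -0.1, 0.3]
gripper_width: 0.998
```

```bash
python3 w.py oval dish wo3 .6039 .2704 .1693; python3 p.py .3755 .2473 .15 .1693
```

```text
score 0.57 [239.9, 158.2, 315.8, 274.4]
fit [0.6031 0.2696 0.1604] IoU 0.947
t 28.08 pos [604.3 270.  147. ] psi deg 9.73 tilt deg 0.13 F [ 0.  -0.3 -0.9] w 1.001 q [0.31 0.2  1.59 0.   1.35 1.71]
 rot (tool) [0.02 0.13 0.03]  then slide(tool) mm [-229.3  -16.2   -3. ] | slide w/o rot [-229.3  -16.3   -2.5]
```

View pics/wo3.png

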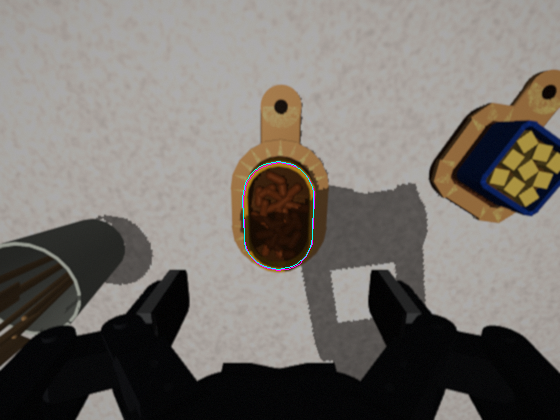

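>>> {"method": "jog_arm", "body": {
  "increments": [
    {"slide": [-14,-1,0],"rotation": [0,0,0]},
    {"slide": [-24,-1.7,0],"rotation": [0,0,0]},
    {"slide": [-32,-2.3,0],"rotation": [0,0,0]},
    {"slide": [-34,-2.4,0],"rotation": [0,0,0]},
    {"slide": [-34,-2.4,0],"rotation": [0,0,0]},
    {"slide": [-32,-2.3,0],"rotation": [0,0,0]},
    {"slide": [-24,-1.7,0],"rotation": [0,0,0]},
    {"slide": [-16,-1.1,0],"rotation": [0,0,0]},
    {"slide": [-10,-0.7,0],"rotation": [0,0,0]},
    {"slide": [-6,-0.4,0],"rotation": [0,0,0]},
    {"slide": [-3.3,-0.2,0],"rotation": [0,0,0]},
    {"slide": [0,0,0],"rotation": [0,0,0]},
    {"slide": [0,0,0],"rotation": [0,0,0]}
  ],
  "fingers": 1.0
}}

```text
time: 29.17
tool_pos: [0.3769, 0.2475, 0.1485]
tool_rot: [0.0, 0.996, 0.085, 0.0]
contact_force: [-0.6, 0.6, 0.6]
gripper_width: 1.001
```

```bash
python3 w.py round dish wr1 .3755 .2473 .1693; python3 p.py .3755 .2473 .018 .1693
```

```text
score 0.96 [242.9, 176.0, 316.4, 254.2]
fit [0.374  0.2465 0.2095] IoU 0.98
t 29.27 pos [377.  247.5 148.6] psi deg 9.71 tilt deg 0.01 F [ 0.7 -0.4 -0.7] w 0.996 q [ 0.42 -0.32  2.09 -0.    1.37  1.82]
 rot (tool) [ 0.   -0.01  0.01]  then slide(tool) mm [-1.500e+00 -1.000e-01  1.306e+02] | slide w/o rot [-1.500e+00 -1.000e-01  1.306e+02]
```

View pics/wr1.png

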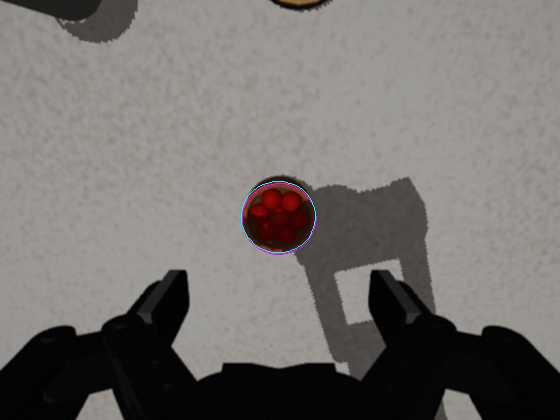

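>>> {"method": "jog_arm", "body": {
  "increments": [
    {"slide": [-2.6,0,10],"rotation": [0,0,0]},
    {"slide": [0,0,20],"rotation": [0,0,0]},
    {"slide": [0,0,25],"rotation": [0,0,0]},
    {"slide": [0,0,22],"rotation": [0,0,0]},
    {"slide": [0,0,18],"rotation": [0,0,0]},
    {"slide": [0,0,14],"rotation": [0,0,0]},
    {"slide": [0,0,10],"rotation": [0,0,0]},
    {"slide": [0,0,7],"rotation": [0,0,0]},
    {"slide": [0,0,4],"rotation": [0,0,0]},
    {"slide": [0,0,0],"rotation": [0,0,0]},
    {"slide": [0,0,0],"rotation": [0,0,0]}
  ],
  "fingers": 1.0
}}

```text
time: 30.18
tool_pos: [0.3742, 0.2472, 0.019]
tool_rot: [-0.0, 0.996, 0.085, 0.0]
contact_force: [-0.8, 0.0, 0.2]
gripper_width: 0.999
```

>>> {"method": "jog_arm", "body": {
  "increments": [
    {"slide": [0,0,0],"rotation": [0,0,0]},
    {"slide": [0,0,0],"rotation": [0,0,0]},
    {"slide": [0,0,0],"rotation": [0,0,0]},
    {"slide": [0,0,0],"rotation": [0,0,0]},
    {"slide": [0,0,0],"rotation": [0,0,0]},
    {"slide": [0,0,0],"rotation": [0,0,0]},
    {"slide": [0,0,0],"rotation": [0,0,0]},
    {"slide": [0,0,0],"rotation": [0,0,0]},
    {"slide": [0,0,0],"rotation": [0,0,0]}
  ],
  "fingers": 0.0
}}

```text
time: 30.93
tool_pos: [0.375, 0.2475, 0.02]
tool_rot: [-0.0, 0.996, 0.085, 0.001]
contact_force: [0.2, -0.8, 7.3]
gripper_width: 0.709
```

```bash
python3 p.py .6031 -.2844 .12 .1693
```

```text
t 30.93 pos [375.  247.5  20. ] psi deg 9.74 tilt deg 0.15 F [ 0.2 -0.8  7.3] w 0.709 q [ 0.42 -0.14  2.18 -0.    1.1   1.82]
 rot (tool) [-0.03 -0.15  0.04]  then slide(tool) mm [ 135.2  562.7 -100. ] | slide w/o rot [135.2 562.7 -99.9]
```

>>> {"method": "jog_arm", "body": {
  "increments": [
    {"slide": [0,0,-3],"rotation": [0,0,0]},
    {"slide": [0,0,-7],"rotation": [0,0,0]},
    {"slide": [0,0,-12],"rotation": [0,0,0]},
    {"slide": [0,0,-16],"rotation": [0,0,0]},
    {"slide": [0,0,-16],"rotation": [0,0,0]},
    {"slide": [0,0,-16],"rotation": [0,0,0]},
    {"slide": [0,0,-14],"rotation": [0,0,0]},
    {"slide": [0,0,-10],"rotation": [0,0,0]},
    {"slide": [0,0,-6],"rotation": [0,0,0]},
    {"slide": [0,0,0],"rotation": [0,0,0]}
  ],
  "fingers": 0.0
}}

```text
time: 31.77
tool_pos: [0.3743, 0.2473, 0.1198]
tool_rot: [-0.0, 0.996, 0.085, 0.001]
contact_force: [-0.6, 0.5, -1.9]
gripper_width: 0.705
```

>>> {"method": "jog_arm", "body": {
  "increments": [
    {"slide": [1.2,5,0],"rotation": [0,0,0]},
    {"slide": [2.4,10,0],"rotation": [0,0,0]},
    {"slide": [3.6,15,0],"rotation": [0,0,0]},
    {"slide": [4.8,20,0],"rotation": [0,0,0]},
    {"slide": [5.8,24,0],"rotation": [0,0,0]},
    {"slide": [6.5,27,0],"rotation": [0,0,0]},
    {"slide": [6.7,28,0],"rotation": [0,0,0]},
    {"slide": [6.7,28,0],"rotation": [0,0,0]},
    {"slide": [6.7,28,0],"rotation": [0,0,0]},
    {"slide": [6.7,28,0],"rotation": [0,0,0]},
    {"slide": [6.5,27,0],"rotation": [0,0,0]},
    {"slide": [5.8,24,0],"rotation": [0,0,0]},
    {"slide": [4.1,17,0],"rotation": [0,0,0]},
    {"slide": [2.4,10,0],"rotation": [0,0,0]},
    {"slide": [1.4,6,0],"rotation": [0,0,0]},
    {"slide": [0,0,0],"rotation": [0,0,0]}
  ],
  "fingers": 0.0
}}

```text
time: 33.1
tool_pos: [0.4939, -0.0346, 0.1178]
tool_rot: [-0.0, 0.996, 0.084, -0.001]
contact_force: [-0.6, -0.2, -2.8]
gripper_width: 0.709
```

```bash
python3 p.py .6038 -.2844 .12 .1693
```

```text
t 33.1 pos [493.9 -34.6 117.8] psi deg 9.64 tilt deg 0.08 F [-0.6 -0.2 -2.8] w 0.709 q [-0.22 -0.16  2.02 -0.    1.29  1.18]
 rot (tool) [-0.03  0.07 -0.06]  then slide(tool) mm [ 66.2 264.7  -2.2] | slide w/o rot [ 66.5 264.7  -2.4]
```

>>> {"method": "jog_arm", "body": {
  "increments": [
    {"slide": [1.3,5,0],"rotation": [0,0,0]},
    {"slide": [2.5,10,0],"rotation": [0,0,0]},
    {"slide": [3.8,15,0],"rotation": [0,0,0]},
    {"slide": [5,20,0],"rotation": [0,0,0]},
    {"slide": [6,24,0],"rotation": [0,0,0]},
    {"slide": [6.5,26,0],"rotation": [0,0,0]},
    {"slide": [6.5,26,0],"rotation": [0,0,0]},
    {"slide": [6.5,26,0],"rotation": [0,0,0]},
    {"slide": [6.5,26,0],"rotation": [0,0,0]},
    {"slide": [6,24,0],"rotation": [0,0,0]},
    {"slide": [5,20,0],"rotation": [0,0,0]},
    {"slide": [4,16,0],"rotation": [0,0,0]},
    {"slide": [3,12,0],"rotation": [0,0,0]},
    {"slide": [2,8,0],"rotation": [0,0,0]},
    {"slide": [1.2,5,0],"rotation": [0,0,0]},
    {"slide": [0.6,2,0],"rotation": [0,0,0]},
    {"slide": [0,0,0],"rotation": [0,0,0]},
    {"slide": [0,0,0],"rotation": [0,0,0]}
  ],
  "fingers": 0.0
}}

```text
time: 34.6
tool_pos: [0.6043, -0.283, 0.1184]
tool_rot: [-0.0, 0.996, 0.085, -0.0]
contact_force: [-0.3, 1.5, -2.7]
gripper_width: 0.71
```

```bash
python3 p.py .6038 -.2844 .0281 .1693;python3 w.py round board wr2 .6031 -.2844 .1693
```

```text
t 34.6 pos [ 604.3 -283.   118.4] psi deg 9.76 tilt deg 0.03 F [-0.3  1.5 -2.7] w 0.71 q [-0.55  0.24  1.6   0.    1.3   0.85]
 rot (tool) [-0.03  0.02  0.06]  then slide(tool) mm [-0.7  1.3 90.3] | slide w/o rot [-0.7  1.3 90.3]
```

View pics/wr2.png

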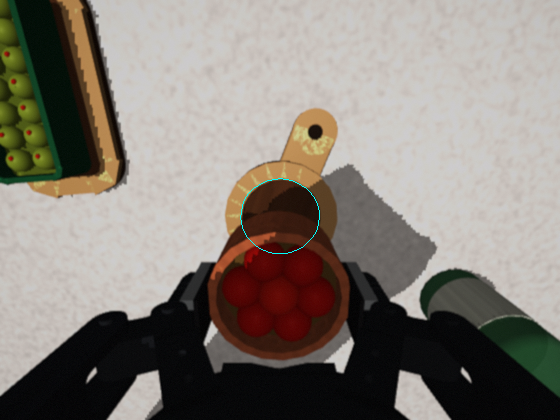

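>>> {"method": "jog_arm", "body": {
  "increments": [
    {"slide": [-0.5,1,5],"rotation": [0,0,0]},
    {"slide": [0,0,10],"rotation": [0,0,0]},
    {"slide": [0,0,15],"rotation": [0,0,0]},
    {"slide": [0,0,16],"rotation": [0,0,0]},
    {"slide": [0,0,14],"rotation": [0,0,0]},
    {"slide": [0,0,10],"rotation": [0,0,0]},
    {"slide": [0,0,7],"rotation": [0,0,0]},
    {"slide": [0,0,5],"rotation": [0,0,0]},
    {"slide": [0,0,3],"rotation": [0,0,0]},
    {"slide": [0,0,2],"rotation": [0,0,0]},
    {"slide": [0,0,1],"rotation": [0,0,0]},
    {"slide": [0,0,0],"rotation": [0,0,0]},
    {"slide": [0,0,0],"rotation": [0,0,0]}
  ],
  "fingers": 0.0
}}

```text
time: 35.73
tool_pos: [0.6045, -0.285, 0.0312]
tool_rot: [0.0, 0.996, 0.085, 0.0]
contact_force: [0.1, -1.1, -2.0]
gripper_width: 0.712
```

>>> {"method": "jog_arm", "body": {
  "increments": [
    {"slide": [0,0,0.8],"rotation": [0,0,0]},
    {"slide": [0,0,0.7],"rotation": [0,0,0]},
    {"slide": [0,0,0],"rotation": [0,0,0]}
  ],
  "fingers": 0.0
}}

```text
time: 35.98
tool_pos: [0.6041, -0.2848, 0.0291]
tool_rot: [0.0, 0.996, 0.085, 0.0]
contact_force: [-0.3, -0.3, -2.3]
gripper_width: 0.706
```

>>> {"method": "jog_arm", "body": {
  "increments": [
    {"slide": [0,0,0.7],"rotation": [0,0,0]},
    {"slide": [0,0,0.6],"rotation": [0,0,0]},
    {"slide": [0,0,0.4],"rotation": [0,0,0]},
    {"slide": [0,0,0],"rotation": [0,0,0]},
    {"slide": [0,0,0],"rotation": [0,0,0]}
  ],
  "fingers": 0.0
}}

```text
time: 36.4
tool_pos: [0.6042, -0.2848, 0.0281]
tool_rot: [0.0, 0.996, 0.085, -0.0]
contact_force: [-3.7, 0.6, 4.5]
gripper_width: 0.709
```

>>> {"method": "jog_arm", "body": {
  "increments": [
    {"slide": [0,0,0],"rotation": [0,0,0]},
    {"slide": [0,0,0],"rotation": [0,0,0]},
    {"slide": [0,0,0],"rotation": [0,0,0]},
    {"slide": [0,0,0],"rotation": [0,0,0]},
    {"slide": [0,0,0],"rotation": [0,0,0]},
    {"slide": [0,0,0],"rotation": [0,0,0]},
    {"slide": [0,0,-3],"rotation": [0,0,0]},
    {"slide": [0,0,-8],"rotation": [0,0,0]},
    {"slide": [0,0,-16],"rotation": [0,0,0]},
    {"slide": [0,0,-22],"rotation": [0,0,0]},
    {"slide": [0,0,-22],"rotation": [0,0,0]},
    {"slide": [0,0,-22],"rotation": [0,0,0]},
    {"slide": [0,0,-15],"rotation": [0,0,0]},
    {"slide": [0,0,-10],"rotation": [0,0,0]},
    {"slide": [0,0,-3],"rotation": [0,0,0]},
    {"slide": [0,0,0],"rotation": [0,0,0]}
  ],
  "fingers": 1.0
}}

```text
time: 37.73
tool_pos: [0.6044, -0.2849, 0.1491]
tool_rot: [0.0, 0.996, 0.085, 0.001]
contact_force: [0.0, 0.6, -0.1]
gripper_width: 1.002
```

```bash
python3 w.py round dish wr3 .6031 -.2844 .1693; python3 p.py .45 -.2844 .2 .1693
```

```text
score 0.75 [241.0, 173.7, 315.9, 257.6]
fit [ 0.6015 -0.2852  0.2747] IoU 0.939
t 37.83 pos [ 603.4 -284.3  146.8] psi deg 9.73 tilt deg 0.13 F [-0.1 -0.2  0.2] w 0.997 q [-0.55  0.21  1.58 -0.    1.35  0.85]
 rot (tool) [-0.09  0.1   0.03]  then slide(tool) mm [-151.2  -25.8  -53.2] | slide w/o rot [-151.3  -25.9  -52.9]
```

View pics/wr3.png

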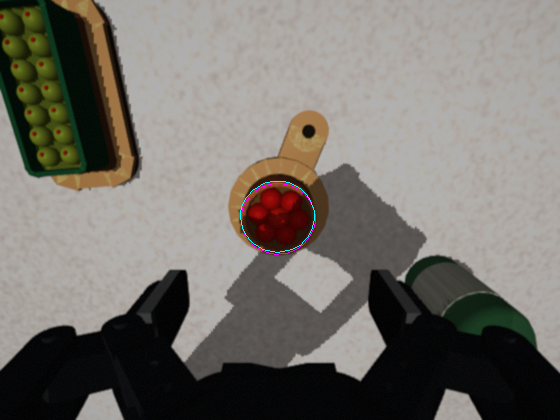

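>>> {"method": "jog_arm", "body": {
  "increments": [
    {"slide": [0,0,-10],"rotation": [0,0,0]},
    {"slide": [0,0,-20],"rotation": [0,0,0]},
    {"slide": [-10,0,-20],"rotation": [0,0,0]},
    {"slide": [-20,-3,-10],"rotation": [0,0,0]},
    {"slide": [-30,-5,0],"rotation": [0,0,0]},
    {"slide": [-30,-5,0],"rotation": [0,0,0]},
    {"slide": [-30,-5,0],"rotation": [0,0,0]},
    {"slide": [-20,-3,0],"rotation": [0,0,0]},
    {"slide": [-10,-2,0],"rotation": [0,0,0]},
    {"slide": [0,0,0],"rotation": [0,0,0]},
    {"slide": [0,0,0],"rotation": [0,0,0]}
  ],
  "fingers": 1.0
}}

```text
time: 38.75
tool_pos: [0.4527, -0.2875, 0.2084]
tool_rot: [-0.0, 0.996, 0.085, 0.0]
contact_force: [0.2, 0.6, 0.1]
gripper_width: 0.997
```

```bash
cat > e.py <<'E'
from h import *
f=optics.grab_frame("top"); vis=f["frame"].copy()
B=dict(round=(.6031,-.2844,0),square=(.6765,.0849,-.3637),oval=(.6039,.2704,.1693),long=(.6691,-.0947,.2531))
for n in DISH:
    s=silhouettes(n+"_dish_mid","top")
    if not s: print(n,"none"); continue
    r=fit(f,s[0]["mask"],DISH[n],(.020,.054),*B[n][:2],[B[n][2]])
    print(n,round(s[0]["score"],2),"err mm",np.round((r.x[:2]-B[n][:2])*1000,1),"dang",round(r.x[2]-B[n][2],3),"IoU",round(1-r.fun,3))
for n,z in(("fork_cup_mid",.045),("oil_bottle_mid",.08)):
    p=place_of(n,"top"); print(n,[np.round(ray(f,a["uv"],z),3) for a in p[:1]])
cv2.imwrite("pics/end.png",cv2.resize(vis[90:310,80:500],None,fx=1.9,fy=1.9,interpolation=cv2.INTER_CUBIC))
g=optics.grab_frame("scene")["frame"]; cv2.imwrite("pics/ends.png",cv2.resize(g[140:320,160:440],None,fx=2.8,fy=2.8,interpolation=cv2.INTER_CUBIC))
s=state();print(s["time"],s["contact_force"],s["tool_pos"])
E
python3 e.py
```

```text
round 0.91 err mm [1.8 0.4] dang 0.015 IoU 0.936
square 0.65 err mm [ 2.1 -0.1] dang -0.031 IoU 0.95
oval 0.76 err mm [2.2 0.3] dang -0.053 IoU 0.955
long 0.65 err mm [ 0.6 -0.2] dang -0.017 IoU 0.954
fork_cup_mid [array([0.532, 0.454, 0.045])]
oil_bottle_mid [array([ 0.549, -0.453,  0.08 ])]
39.15 [-0.09327318  0.04017442  0.64190389] [ 0.45281987 -0.28730185  0.2081403 ]
```

View pics/end.png

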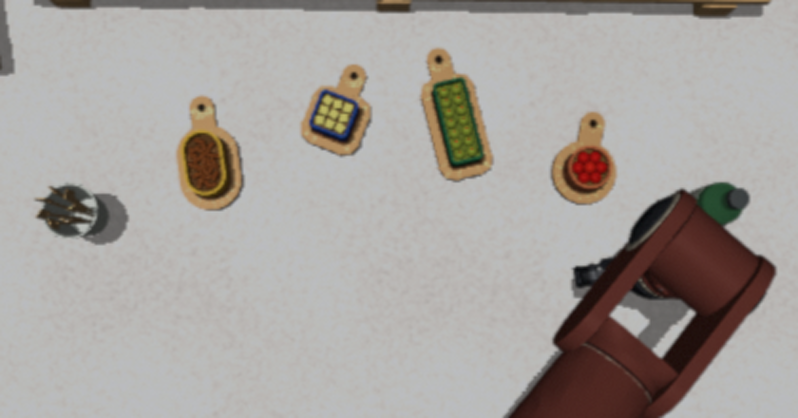

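View pics/ends.png

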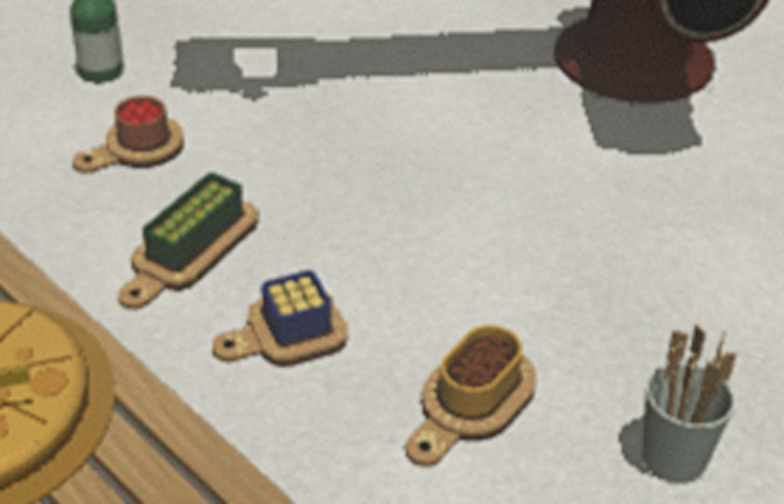

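```bash
python3 -c "
from plant import manip
print(manip.job_done())"
```

```text
the job is handed in; nothing more can be done
None
```

I set all four dishes (long, square, oval, then round) into the boards that match their shapes, let go of each one, and handed the job in at about 39 s of the 118 s allowed. The hand-in reports no verdict.

- **Set-down:** I lowered each dish in steps of about 1 mm until the wrist force showed it touching the recess floor, then opened the fingers.
- **Position and angle:** The last top-camera check put each dish within about 2.2 mm of its recess centre (limit 12 mm). Each was turned no more than 0.053 rad from the recess (limit 0.25 rad). The wrist-camera checks after each release agreed to within about 2 mm.
- **Height and level:** I had no direct measurement of either. The dishes look flat and seated in the scene picture, and the tool height at contact matched sitting on the recess floor.
- **Cup and bottle:** Both look untouched in the pictures. The cup's position estimate differed by about 8 mm between the first and last looks. I put that down to error in the network's estimate, since the arm never went near the cup. The bottle differed by about 2 mm.
- **Disagreements:** Three network readings at the start were wrong: the oval dish's centre fell at the oil bottle, and one long board outline fell on the round dish. The round and square dish centres were also up to about 10 mm off. I used shape fits checked against the picture instead. The first move call was rejected as invalid input and moved nothing.

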